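Set the try square on a motor plate

ROBOT

A 6-joint arm with a two-finger parallel gripper is mounted at the origin on the work surface. World frame = base frame: x ahead of the robot, y to its left, z up, the work surface at z = 0. Lengths are in m, angles in rad, forces in N, time in s.
With the tool pointing down it reaches from about 0.325 to 0.925 m from the base axis. Payload 3.1 kg.
Tool frame: the origin (TCP) lies midway between the tips of the shut fingers; the grasp point (between the pads) lies 19 mm behind it; z points along the fingers, y is the line along which they close (so a half turn about z gives the same grasp; the last joint's range is limited). The gripper opens to 85 mm and grips with 20 to 120 N. Pads are 22 mm wide; open, the fingers measure 114 mm over their backs; the gripper's body (76 mm by 85 mm) begins 54 mm behind the grasp point. The pads swing forward as they close: fully open they stand 13 mm farther back than shut.
Start: joints at [-1.358, 0.217, 1.613, -0, 1.311, -0.112], TCP at [0.199, -0.592, 0.231] pointing down, gripper open.
Joint ranges: [-2.75, 2.75], [-0.78, 2.1], [0.31, 2.55], [-1.13, 4.27], [0.13, 2.63], [-2.58, 2.58]. Speed limits (rad/s): [2.79, 2.79, 3.14, 3.14, 3.14, 3.14].

INTERFACE

Orientations are given as a rotation vector (axis times angle).
In Python, from plant import get_state, capture, camera_info, close_job gives the robot as it stands.
- The arm moves only by the tool drive_tool, never from a script. Its argument "series" is text: rows parted by semicolons, each of 7 numbers parted by spaces: the shift along the tool's x, y, z in mm, then the turn, a rotation vector about the tool's x, y, z in rad, then the finger opening in mm, from 0 to 85.4. A call has 1 to 12 rows; each row is the pose to reach, as a shift and turn from the pose commanded when the call began, along the tool's axes at that moment; what a row does not reach only later rows make up. A row lasts 1/10 s, in which the tool goes at most 50 mm and 8.59 degrees, less where a joint would pass 70% of its speed; a pose out of reach is approached as far as the arm can. A call with a gripper value outside its range is refused whole. The fingers move at their own pace and stop on an object; the grip force is fixed at half the most. Time passes only in rows, so rows that repeat a pose let the fingers close. It gives the time, the measured TCP pose, the force, the opening and the grip force at its end, in the units of the state.
- get_state(): the state, without advancing time (a new reading comes with each control period).
- capture(name): name is "scene" or "side" or "wrist"; returns (picture, depth): 384x512x3 uint8, red, green, blue; 384x512 float32, m along the optical axis (not along the pixel's ray), 0 where there is no reading.
- camera_info(name): a dict with "fx", "fy", "cx", "cy" (pixels), "origin" and "rotation" of the camera in the world. Camera axes: x right, y down, z forward; pixel columns grow to the right and rows downward; lengths in m; the calibration is good to about 2 mm. A picture is of the moment at which its call begins: read the wrist's pose just before it. camera_info takes no time and is no camera call; for the wrist camera it gives the pose at the moment of the call.
- close_job(): hands the job in; it is judged then, once.
The state is a dict: "time": time; "joint_positions": joint angles; "qd": joint speeds; "joint_efforts": joint torques, N m; "position": TCP position; "tcp_rot": TCP orientation; "wrist_force": force on the tool from outside, world axes, zero at the start; "torque": the same for the moment, N m; "finger_gap": finger opening in m; "finger_force": force on a finger pad.
Only numpy, scipy, OpenCV 4.12 (cv2) and the standard library are available. Lean on these libraries where they do the work, as an engineer would, in place of code of your own. Each camera call takes 0.05 s, during which the arm holds its last target. There are 200 camera calls.

TASK

Set the try square for marking out: push it along the bench, without picking it up, until its stock lies flush along the plate's machined edge and the edge of its blade rests against the stop pin. Push gently: the plate and the set position of the stop pin must not shift, and the other things on the bench are to be left alone.

Things in the scene. Friction and masses are not known exactly. Their poses are not given: they have to be found in the camera images.
- plate: Loose motor plate lying flat, green paint with one bare machined steel edge, 220 (x) x 180 (y) x 12 mm (z), about 3.6 kg. Origin: centre of its underside. The machined edge is the whole +y side face, at y = +90 mm, facing the stock of the square. A steel boss (40 mm across, 22 mm tall) stands on it at x +85, y -45 mm.
- pin_foot (a point): Foot of the steel stop pin, on its axis at the plate's top face. Pin: 12 mm across, 22 mm tall above the plate, at y +55 mm in the plate's frame (35 mm in from the machined edge), somewhere along a slot from x 15 to 55 mm, held there by friction only: about 16 N along x shifts it. Axes as the plate's.
- square: Loose try square, about 0.45 kg: steel bar-shaped stock (x -60 to 60, y 0 to 30, z 0 to 26 mm) on the bench; flat metal blade (x -15 to 15, y 0 to -170, z 12 to 18 mm) resting on the plate. Origin: on the stock's working face (y = 0, facing the plate), at bench level, under the blade's centre line. Blade starts on the pin's -x side: its edge at x +15 meets the pin.
- heel_near (a point): Bottom corner of the square's working face at x -60, y 0, z 0 mm in the square's frame.
- heel_far (a point): Bottom corner of the square's working face at x +60, y 0, z 0 mm in the square's frame.
- blade_tip (a point): Underside of the blade's free end, on its centre line, 170 mm from the working face (z 12 mm above the bench).
- drum: Bystander: black rubber-covered sanding drum standing upright, 104 mm across, 130 mm tall. Origin: centre of its underside.
- flange: Bystander: round steel flange, 84 mm across, 24 mm tall. Origin: centre of its underside.
- spanner: Bystander: spanner lying flat, about 180 mm long along its x. Origin: on its underside.
- caster: Bystander: small grey caster wheel lying flat, 64 mm across, 48 mm tall. Origin: centre of its underside.
There are look-alikes about, which are no part of the job. Several things look just like the square: the one meant starts farthest to the robot's left.

How it is judged:
By the outcome, as a careful person would: the job done as asked, in the order asked, and still so for the second after the job is handed in, with the robot touching nothing.
It also fails if it takes over 72 s, if anything falls off the work surface, if the arm or the gripper's body presses on something with over 40 N, if the wrist force passes 120 N, or if a joint passes its speed limit or range.

## Working session

There is one attempt and no reset: what is moved stays moved. The work goes in short steps, Python scripts to look and compute and a tool call to move; the robot and the scene stay as the last step left them, time stands still between calls to the robot, and variables do not carry over. Pictures are saved under pics/ and viewed, at most 10 in all, crops included, and the job is handed in when it is done.

Besides the shell and the picture viewer there is one more tool, called after "Request:" as name(argument=value, ...) on one line, values as JSON. drive_tool: Moves the arm, as the interface text tells. Its arguments: {"type":"object","properties":{"series":{"type":"string"}},"required":["series"]}

```bash
mkdir -p pics; cat > h.py <<'E'
import numpy as np, cv2
from plant import get_state, capture, camera_info, close_job
def world(ci,u,v,d):
    p=np.array([(u-ci['cx'])/ci['fx']*d,(v-ci['cy'])/ci['fy']*d,d])
    return np.array(ci['rotation'])@p+np.array(ci['origin'])
def snap(name,tag):
    ci=camera_info(name); im,d=capture(name)
    cv2.imwrite(f'pics/{tag}.png',im[:,:,::-1]); np.savez(f'pics/{tag}.npz',im=im,d=d,**{k:np.array(ci[k]) for k in('fx','fy','cx','cy','origin','rotation')})
    return ci,im,d
E
python3 - <<'E'
from h import *
a=snap('scene','s1');b=snap('side','d1')
cv2.imwrite('pics/both.png',np.vstack([cv2.resize(a[1],(400,300)),cv2.resize(b[1],(400,300))])[:,:,::-1])
for c in(a,b): print(c[0])
print(get_state())
E
```

```text
{'fx': 440.5658467705294, 'fy': 440.5658467705294, 'cx': 259.77276593055984, 'cy': 189.0843292164115, 'origin': array([1.21943222, 0.30690552, 1.00413618]), 'rotation': array([-1.42796183, -2.21455547,  0.81274344])}
{'fx': 358.9929267410681, 'fy': 358.9929267410681, 'cx': 255.20845758856115, 'cy': 186.67507399397178, 'origin': array([0.38047073, 0.61743733, 0.7654739 ]), 'rotation': array([-0.13551183,  2.90094337, -1.08667719])}
{'time': 0.1, 'joint_positions': array([-1.35817961e+00,  2.17701828e-01,  1.61476752e+00, -9.94172119e-06,
        1.31129458e+00, -1.12182923e-01]), 'qd': array([-0.0010496 , -0.00248435, -0.00161077, -0.00064335, -0.00073492,
       -0.00058374]), 'joint_efforts': array([-2.72385960e-04, -3.98074365e+01, -3.04967952e+01, -1.80197317e-04,
        4.30568805e-03,  2.06332146e-06]), 'position': array([ 0.19932314, -0.59159634,  0.23008772]), 'tcp_rot': array([-3.09811573e+00, -5.07607842e-01,  1.86140982e-04]), 'wrist_force': array([0.39667692, 0.37170977, 0.66846413]), 'torque': array([-0.01486664, -0.01001867, -0.02226858]), 'finger_force': 0.0, 'finger_gap': 0.0854778032231495}
```

View pics/s1.png

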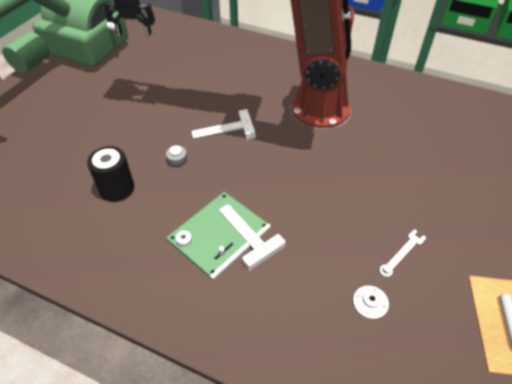

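View pics/d1.png

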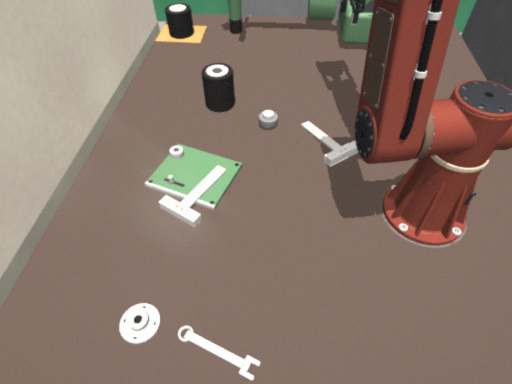

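The scene view shows the plate at about (218,235) with the target square on it (stock at (264,251)). The look-alike is at (243,125), to the robot's right. Next I'll enlarge both views.

```bash
sed -i "s/np.array(ci\['rotation'\])@p/cv2.Rodrigues(np.array(ci['rotation'],float))[0]@p/" h.py
python3 - <<'E'
import cv2,numpy as np
a=cv2.imread('pics/s1.png')[185:285,155:295];b=cv2.imread('pics/d1.png')[135:235,135:255]
cv2.imwrite('pics/c1.png',cv2.resize(a,None,fx=5.5,fy=5.5,interpolation=cv2.INTER_CUBIC))
cv2.imwrite('pics/c2.png',cv2.resize(b,None,fx=6,fy=6,interpolation=cv2.INTER_CUBIC))
E
```

```text
(no output)
```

View pics/c1.png

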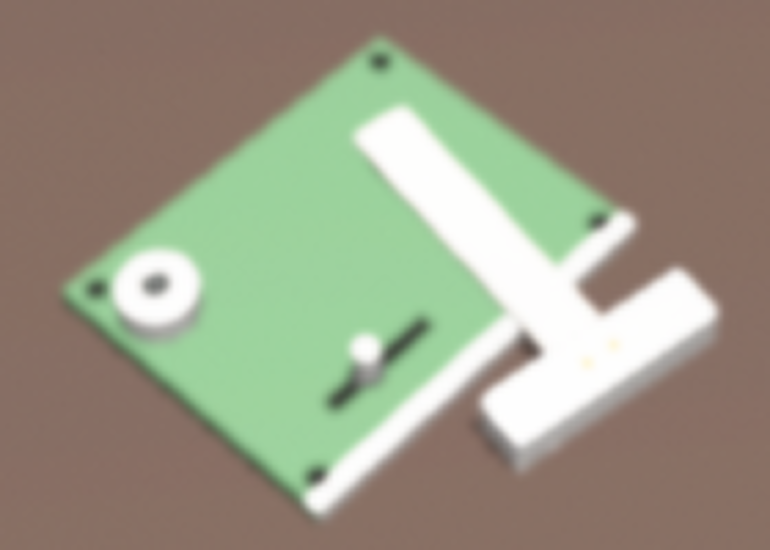

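View pics/c2.png

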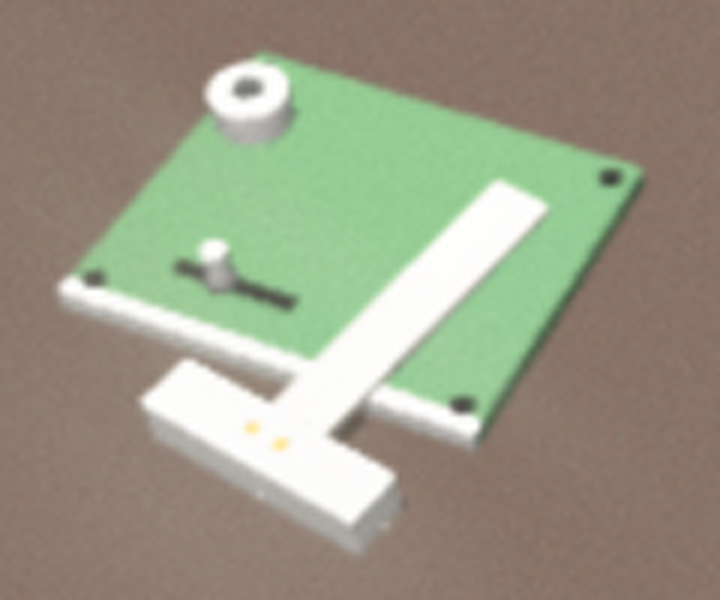

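The crops give matching corners of the plate, pin, boss, blade tip and stock in both views, so I'll triangulate them.

```bash
cat > tri.py <<'E'
from h import *
def P(tag):
    z=np.load(f'pics/{tag}.npz');R=cv2.Rodrigues(z['rotation'])[0].T
    K=np.array([[z['fx'],0,z['cx']],[0,z['fy'],z['cy']],[0,0,1.]])
    return K@np.c_[R,-R@z['origin']]
P1,P2=P('s1'),P('d1')
pts={'pin':((366,349),(214,250)),'boss':((157,284),(248,88)),'pl--':((380,38),(640,170)),'pl+-':((65,290),(262,55)),
'pl++':((305,500),(62,285)),'pl-+':((632,213),(478,430)),'tip-':((405,106),(548,208)),'tip+':((355,135),(500,181)),
'hn':((680,268),(397,478)),'hf':((482,402),(188,360)),'b-':((718,312),(358,525)),'b+':((520,445),(142,403))}
W={}
for k,(a,b) in pts.items():
    a=(np.array(a,float)+.5)/5.5-.5+[155,185]; b=(np.array(b,float)+.5)/6-.5+[135,135]
    X=cv2.triangulatePoints(P1,P2,a,b)[:,0];X=X[:3]/X[3];W[k]=X
    e=[ (lambda q:q[:2]/q[2])(Q@np.r_[X,1])-p for Q,p in((P1,a),(P2,b))]
    print(k,X.round(4),np.round(e,1).ravel())
def fit(loc,ks):
    A=np.array([loc[k] for k in ks],float)/1000;B=np.array([W[k][:2] for k in ks])
    a,b=A-A.mean(0),B-B.mean(0);th=np.arctan2((a[:,0]*b[:,1]-a[:,1]*b[:,0]).sum(),(a*b).sum())
    R=np.array([[np.cos(th),-np.sin(th)],[np.sin(th),np.cos(th)]]);t=B.mean(0)-R@A.mean(0)
    print('pose',t.round(4),np.degrees(th).round(2),'res mm',((B-A@R.T-t)*1e3).round(1).tolist());return R,t,th
L={'pl--':(-110,-90),'pl+-':(110,-90),'pl++':(110,90),'pl-+':(-110,90),'boss':(85,-45)}
Rp,tp,thp=fit(L,list(L))
S={'tip-':(-15,-170),'tip+':(15,-170),'hn':(-60,0),'hf':(60,0),'b-':(-60,30),'b+':(60,30)}
Rs,ts,ths=fit(S,list(S))
print('pin in plate',Rp.T@(W['pin'][:2]-tp)*1e3)
print('square in plate',Rp.T@(ts-tp)*1e3,np.degrees(ths-thp))
for k in S: print(k,(Rp.T@(W[k][:2]-tp)*1e3).round(1))
E
python3 tri.py
```

```text
pin [ 0.6859 -0.0355  0.0342] [ 0.2  0.3  0.2 -0.4]
boss [ 0.6958 -0.1432  0.0359] [ 0.2  0.3  0.2 -0.4]
pl-- [ 0.4982 -0.1258  0.0144] [ 0.2  0.5  0.4 -0.7]
pl+- [ 0.7049 -0.1935  0.0121] [ 0.2  0.4  0.3 -0.5]
pl++ [ 0.76   -0.0288  0.0134] [ 0.6  0.9  0.7 -1.2]
pl-+ [0.5495 0.0432 0.0164] [ 0.3  0.5  0.4 -0.8]
tip- [ 0.5382 -0.0903  0.0204] [ 0.2  0.5  0.4 -0.7]
tip+ [ 0.5647 -0.106   0.0194] [ 0.1  0.3  0.2 -0.4]
hn [0.5773 0.0804 0.0271] [ 0.3  0.4  0.4 -0.7]
hf [0.6844 0.0242 0.0254] [ 0.1  0.2  0.2 -0.3]
b- [0.5903 0.1053 0.0234] [ 0.1  0.1  0.1 -0.2]
b+ [0.6982 0.0503 0.0257] [ 0.1  0.2  0.2 -0.3]
pose [ 0.6283 -0.0758] -18.07 res mm [[2.4, 1.4], [-0.1, 2.0], [-0.8, -4.4], [-2.2, -0.7], [0.7, 1.7]]
pose [0.6305 0.052 ] -27.72 res mm [[0.0, 1.3], [-0.0, -0.5], [-0.2, 0.5], [0.8, 0.1], [-1.1, -1.1], [0.5, -0.3]]
pin in plate [42.26843284 56.174309  ]
square in plate [-37.51022382 122.15427481] -9.651217392640355
tip- [-81.2 -41.7]
tip+ [-51.1 -48.4]
hn [-97.  132.7]
hf [ 22.3 112.4]
b- [-92.3 160.4]
b+ [ 27.3 141.6]
```

```bash
cat > go.py <<'E'
from h import *
import sys
from scipy.spatial.transform import Rotation as Ro
def go(x,y,z,yaw):  # yaw of tool y in world, deg
    s=get_state();R=Ro.from_rotvec(s['tcp_rot'])
    a=np.radians(yaw);Y=np.array([np.cos(a),np.sin(a),0]);Z=np.array([0,0,-1.]);X=np.cross(Y,Z)
    T=Ro.from_matrix(np.c_[X,Y,Z])
    print('t',round(s['time'],2),'F',s['wrist_force'].round(2),'shift mm',(R.inv().apply(np.array([x,y,z])-s['position'])*1e3).round(1),'turn',(R.inv()*T).as_rotvec().round(4))
if __name__=='__main__': go(*map(float,sys.argv[1:]))
E
python3 go.py .60 .03 .33 -18.07
```

```text
t 0.1 F [0.4  0.37 0.67] shift mm [ 578.1 -461.4  -98.8] turn [-0.0019 -0.0012 -0.9306]
```

Request:
drive_tool(series="40 -30 -50 0 0 -0.1 60;85 -65 -90 0 0 -0.2 60;130 -100 -99 0 0 -0.3 60;170 -135 -99 0 0 -0.4 60;210 -165 -99 0 0 -0.5 60;250 -200 -99 0 0 -0.6 60;290 -230 -99 0 0 -0.7 60;330 -260 -99 0 0 -0.8 60;370 -295 -99 0 0 -0.93 60;410 -325 -99 0 0 -0.93 60;450 -360 -99 0 0 -0.93 60;490 -390 -99 0 0 -0.93 60")

```text
time: 1.3
position: [0.5097, -0.1106, 0.3299]
tcp_rot: [-2.543, -1.844, 0.0]
wrist_force: [0.3, -0.9, 0.5]
finger_gap: 0.06
finger_force: 0.0
```

```bash
python3 go.py .60 .03 .33 -18.07
```

```text
t 1.3 F [ 0.28 -0.86  0.48] shift mm [161.7  42.2  -0.2] turn [-0.0004  0.0001 -0.0006]
```

Request:
drive_tool(series="40 10 0 0 0 0 60;80 21 0 0 0 0 60;120 32 0 0 0 0 60;162 42 0 0 0 0 60;162 42 0 0 0 0 60;162 42 0 0 0 0 60")

```text
time: 1.9
position: [0.5993, 0.029, 0.3292]
tcp_rot: [-2.541, -1.846, 0.003]
wrist_force: [0.9, 0.7, -0.2]
finger_gap: 0.06
finger_force: 0.0
```

```bash
python3 - <<'E'
from h import *
ci,im,d=snap('wrist','w1');print(ci,get_state()['position'])
cv2.imwrite('pics/w1b.png',cv2.resize(im,(800,600),interpolation=cv2.INTER_CUBIC)[:,:,::-1])
E
```

```text
{'fx': 308.0657467611659, 'fy': 308.0657467611659, 'cx': 254.38916233244043, 'cy': 187.6675566632549, 'origin': array([0.62506478, 0.11024325, 0.47214785]), 'rotation': array([ 2.77669749, -0.43786407, -0.07687867])} [0.59902334 0.02813205 0.32945646]
```

View pics/w1b.png

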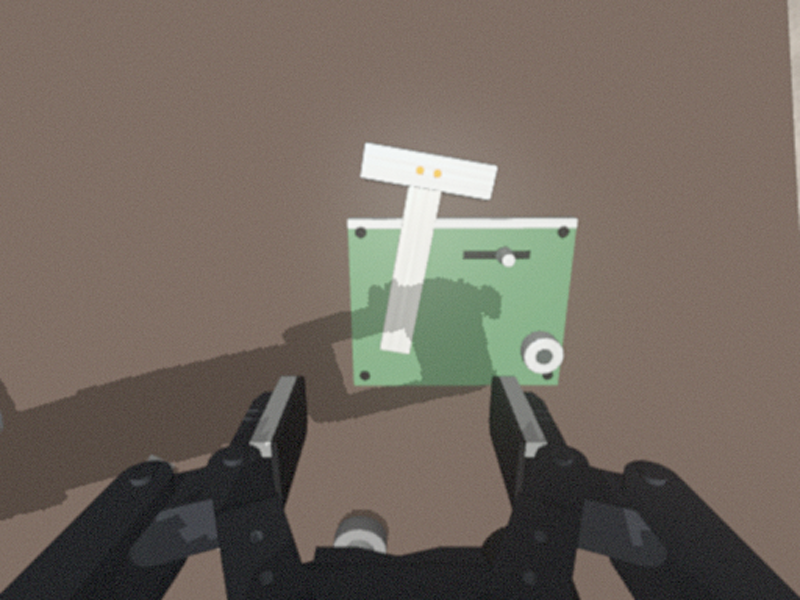

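The wrist view shows everything clearly (800 px picture): plate corners (347,221), (577,221), (353,386) and (559,385), the stock with corners (365,143) to (492,199), the blade tip at (395,352) and the pin top at (509,260).

```bash
cat > wr.py <<'E'
from h import *
def solve(tag,pix,sc=512/800,off=(0,0)):
    z=np.load(f'pics/{tag}.npz');R=cv2.Rodrigues(z['rotation'])[0]
    W={}
    for k,(u,v,h) in pix.items():
        u,v=(u+.5)*sc-.5+off[0],(v+.5)*sc-.5+off[1]
        r=R@np.array([(u-z['cx'])/z['fx'],(v-z['cy'])/z['fy'],1.]);o=z['origin'];W[k]=o+r*(h-o[2])/r[2]
    def fit(loc):
        ks=list(loc);A=np.array([loc[k] for k in ks],float)/1000;B=np.array([W[k][:2] for k in ks])
        a,b=A-A.mean(0),B-B.mean(0);th=np.arctan2((a[:,0]*b[:,1]-a[:,1]*b[:,0]).sum(),(a*b).sum())
        Q=np.array([[np.cos(th),-np.sin(th)],[np.sin(th),np.cos(th)]]);t=B.mean(0)-Q@A.mean(0)
        print('pose',t.round(4),np.degrees(th).round(2),'res mm',((B-A@Q.T-t)*1e3).round(1).tolist());return Q,t,th
    Rp,tp,thp=fit({k:v for k,v in {'pl--':(-110,-90),'pl+-':(110,-90),'pl++':(110,90),'pl-+':(-110,90),'boss':(85,-45)}.items() if k in W})
    Rs,ts,ths=fit({k:v for k,v in {'tip-':(-15,-170),'tip+':(15,-170),'hn':(-60,0),'hf':(60,0),'b-':(-60,30),'b+':(60,30)}.items() if k in W})
    print('pin',(Rp.T@(W['pin'][:2]-tp)*1e3).round(1),'square',(Rp.T@(ts-tp)*1e3).round(1),np.degrees(ths-thp).round(2))
    for k in W: print(k,(Rp.T@(W[k][:2]-tp)*1e3).round(1))
E
python3 - <<'E'
from wr import *
solve('w1',{'pl-+':(347,221,.012),'pl++':(577,221,.012),'pl--':(353,386,.012),'pl+-':(559,385,.012),'boss':(543,356,.034),
'b-':(365,143,.026),'b+':(497,167,.026),'hf':(492,199,.026),'hn':(360,178,.026),'tip-':(381,350,.018),'tip+':(410,354,.018),'pin':(509,260,.034)})
E
```

```text
pose [ 0.6292 -0.0753] -17.62 res mm [[-1.1, 0.3], [1.9, -0.4], [0.2, -1.3], [-0.4, 0.1], [-0.5, 1.3]]
pose [0.6319 0.0514] -27.33 res mm [[-0.7, -0.5], [-0.0, -0.4], [-0.6, 0.2], [1.9, 0.2], [-0.1, 0.7], [-0.6, -0.2]]
pin [42.8 56.4] square [-35.8 121.5] -9.72
pl-+ [-110.4   89.9]
pl++ [110.6  88.8]
pl-- [-111.2  -90. ]
pl+- [111.9 -89.8]
boss [ 84.1 -43.9]
b- [-90.2 161.9]
b+ [ 27.9 140.6]
hf [ 25.1 112.2]
hn [-95.5 131.7]
tip- [-79.8 -44.2]
tip+ [-49.6 -48.9]
pin [42.8 56.4]
```

```bash
cat >> go.py <<'E'
E
cat > gp.py <<'E'
from go import *
# target in plate frame mm: x y z
x,y,z=map(float,sys.argv[1:4]);a=np.radians(-17.8);c,s=np.cos(a),np.sin(a);x/=1e3;y/=1e3
dy=float(sys.argv[4]) if len(sys.argv)>4 else 0
go(.629+c*x-s*y,-.0755+s*x+c*y,z/1e3,-17.8+dy)
p=get_state()['position'][:2]-[.629,-.0755];print('now plate',(np.array([[c,s],[-s,c]])@p*1e3).round(1),get_state()['position'][2])
E
python3 gp.py -33 185 100;python3 gp.py -33 185 4
```

```text
t 1.95 F [0.16 0.06 0.07] shift mm [ 95.9  27.1 229.3] turn [-0.0015  0.0011 -0.0047]
now plate [-60.2  89.5] 0.3294564629288831
t 1.95 F [0.16 0.06 0.07] shift mm [ 96.   27.3 325.3] turn [-0.0015  0.0011 -0.0047]
now plate [-60.2  89.5] 0.3294564629288831
```

Request:
drive_tool(series="30 9 30 0 0 -0.005 60;60 18 65 0 0 -0.005 60;90 27 100 0 0 -0.005 60;96 27 145 0 0 -0.005 60;96 27 190 0 0 -0.005 60;96 27 230 0 0 -0.005 60;96 27 260 0 0 -0.005 60;96 27 285 0 0 -0.005 60;96 27 305 0 0 -0.005 60;96 27 318 0 0 -0.005 60;96 27 325 0 0 -0.005 60;96 27 325 0 0 -0.005 60")

```text
time: 3.15
position: [0.6544, 0.1103, 0.0047]
tcp_rot: [-2.539, -1.849, 0.002]
wrist_force: [-0.1, -0.4, 0.4]
finger_gap: 0.0601
finger_force: 0.0
```

```bash
python3 gp.py -33 140 4; python3 - <<'E'
from h import *
ci,im,d=snap('wrist','w2')
cv2.imwrite('pics/w2b.png',cv2.resize(im[60:330,50:430],None,fx=2,fy=2,interpolation=cv2.INTER_CUBIC)[:,:,::-1])
E
```

```text
t 3.15 F [-0.05 -0.42  0.44] shift mm [-44.7  -0.4   0.7] turn [-0.0013  0.0006 -0.0013]
now plate [-32.6 184.7] 0.004654147935936406
```

View pics/w2b.png

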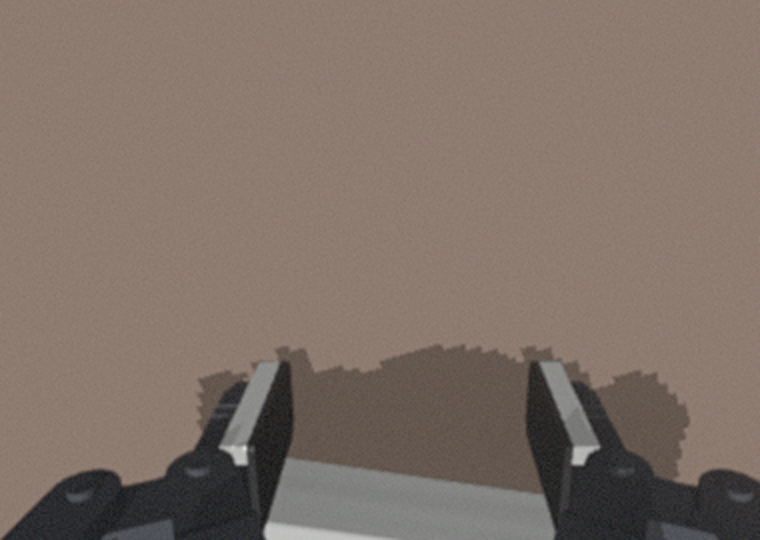

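Request:
drive_tool(series="-6 0 0 0 0 0 60;-12 0 0 0 0 0 60;-15 0 0 0 0 0 60;-17 0 0 0 0 0 60;-19 0 0 0 0 0 60;-21 0 0 0 0 0 60;-24 0 0 0 0 0 60;-27 0 0 0 0 0 60;-30 0 0 0 0 0 60;-33 0 0 0 0 0 60;-36 0 0 0 0 0 60;-38 0 0 0 0 0 60")

```text
time: 4.4
position: [0.6432, 0.0747, 0.0052]
tcp_rot: [-2.539, -1.85, 0.0]
wrist_force: [0.6, 3.4, 3.0]
finger_gap: 0.0599
finger_force: 1.8
```

Request:
drive_tool(series="-2 0 0 0 0 0 60;-4 0 0 0 0 0 60;-6 0 0 0 0 0 60;-8 0 0 0 0 0 60;-8 0 0 0 0 0 60")

```text
time: 4.9
position: [0.641, 0.0667, 0.0052]
tcp_rot: [2.538, 1.851, -0.0]
wrist_force: [0.7, 2.6, 0.7]
finger_gap: 0.0602
finger_force: 1.0
```

```bash
python3 gp.py -33 131 4; python3 - <<'E'
from h import *
ci,im,d=snap('side','d2')
cv2.imwrite('pics/d2b.png',cv2.resize(im[135:235,135:255],None,fx=6,fy=6,interpolation=cv2.INTER_CUBIC)[:,:,::-1])
E
```

```text
t 4.9 F [0.71 2.58 0.74] shift mm [-8.1 -1.   1.2] turn [0.0005 0.0007 0.0001]
now plate [-32.  139.1] 0.005221954118633968
```

View pics/d2b.png

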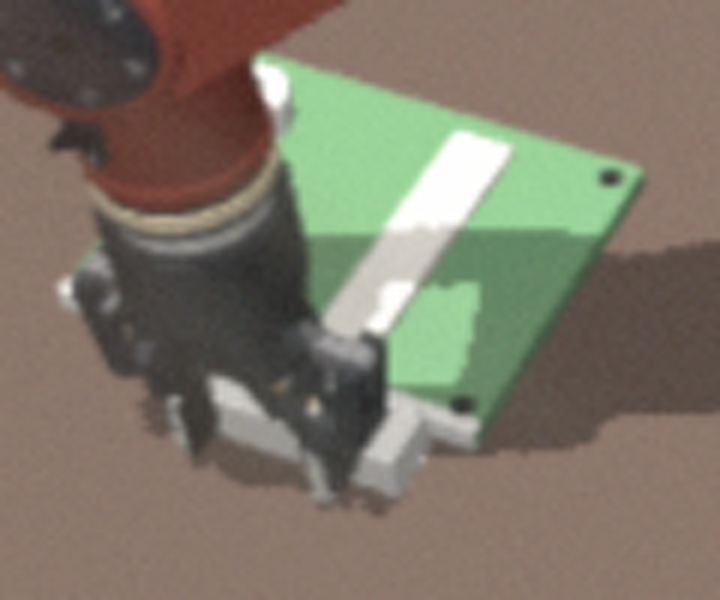

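The square has turned parallel to the edge, with a small gap left. I'll close it in small steps while watching the force.

Request:
drive_tool(series="-1 0 0 0 0 0 60;-2 0 0 0 0 0 60;-2 0 0 0 0 0 60")

```text
time: 5.25
position: [0.6404, 0.0652, 0.0052]
tcp_rot: [2.538, 1.851, -0.0]
wrist_force: [0.9, 2.0, 0.4]
finger_gap: 0.0595
finger_force: 1.2
```

Request:
drive_tool(series="-0.7 0 0 0 0 0 60;-1.5 0 0 0 0 0 60;-1.5 0 0 0 0 0 60")

```text
time: 5.55
position: [0.6398, 0.0638, 0.0052]
tcp_rot: [2.539, 1.851, -0.0]
wrist_force: [0.8, 1.9, 1.3]
finger_gap: 0.0599
finger_force: 1.1
```

Request:
drive_tool(series="-0.5 0 0 0 0 0 60;-1 0 0 0 0 0 60;-1 0 0 0 0 0 60")

```text
time: 5.85
position: [0.6394, 0.0629, 0.0052]
tcp_rot: [-2.539, -1.851, 0.001]
wrist_force: [0.8, 1.9, 0.3]
finger_gap: 0.0602
finger_force: 1.0
```

Request:
drive_tool(series="-0.5 0 0 0 0 0 60;-1 0 0 0 0 0 60;-1 0 0 0 0 0 60")

```text
time: 6.15
position: [0.6391, 0.062, 0.0052]
tcp_rot: [-2.539, -1.85, 0.001]
wrist_force: [0.2, 2.0, 0.2]
finger_gap: 0.0598
finger_force: 1.0
```

Request:
drive_tool(series="-0.5 0 0 0 0 0 60;-1 0 0 0 0 0 60;-1 0 0 0 0 0 60")

```text
time: 6.45
position: [0.6388, 0.061, 0.0052]
tcp_rot: [-2.539, -1.85, 0.001]
wrist_force: [1.5, 1.2, -0.2]
finger_gap: 0.0598
finger_force: 1.0
```

Request:
drive_tool(series="-0.3 0 0 0 0 0 60;-0.6 0 0 0 0 0 60;-0.6 0 0 0 0 0 60")

```text
time: 6.75
position: [0.6386, 0.0605, 0.0052]
tcp_rot: [-2.539, -1.85, 0.0]
wrist_force: [1.3, 2.8, -0.2]
finger_gap: 0.06
finger_force: 1.0
```

```bash
python3 gp.py -33 131 4
```

```text
t 6.75 F [ 1.33  2.77 -0.2 ] shift mm [-1.4 -0.6  1.2] turn [-0.0003  0.0001 -0.0004]
now plate [-32.4 132.4] 0.00516359525607164
```

Request:
drive_tool(series="-0.3 0 0 0 0 0 60;-0.5 0 0 0 0 0 60;-0.5 0 0 0 0 0 60")

```text
time: 7.05
position: [0.6385, 0.06, 0.0052]
tcp_rot: [-2.539, -1.851, 0.0]
wrist_force: [0.2, 2.0, -0.9]
finger_gap: 0.0599
finger_force: 1.0
```

Request:
drive_tool(series="-0.3 0 0 0 0 0 60;-0.5 0 0 0 0 0 60;-0.5 0 0 0 0 0 60")

```text
time: 7.35
position: [0.6385, 0.0598, 0.0052]
tcp_rot: [-2.538, -1.85, -0.0]
wrist_force: [0.8, 4.7, -1.8]
finger_gap: 0.0601
finger_force: 1.5
```

Request:
drive_tool(series="-0.3 0 0 0 0 0 60;-0.5 0 0 0 0 0 60;-0.5 0 0 0 0 0 60")

```text
time: 7.65
position: [0.6384, 0.0598, 0.0052]
tcp_rot: [-2.538, -1.85, -0.001]
wrist_force: [1.2, 3.9, -1.6]
finger_gap: 0.0601
finger_force: 2.5
```

Contact with the edge: the force rose and the tool stopped advancing. I'll back off, rise and look.

Request:
drive_tool(series="1 0 0 0 0 0 60;5 0 0 0 0 0 60;15 0 0 0 0 0 60;25 0 -10 0 0 0 60;25 0 -50 0 0 0 60;25 0 -95 0 0 0 60;0 0 -140 0 0 0 60;-30 15 -185 0 0 0 60;-65 25 -225 0 0 0 60;-100 33 -250 0 0 0 60;-110 33 -250 0 0 0 60;-110 33 -250 0 0 0 60")

```text
time: 8.85
position: [0.6368, -0.0574, 0.2577]
tcp_rot: [2.539, 1.845, 0.004]
wrist_force: [-0.2, -1.1, -0.8]
finger_gap: 0.06
finger_force: 0.0
```

```bash
python3 gp.py -60 70 100; python3 - <<'E'
from h import *
ci,im,d=snap('wrist','w3')
cv2.imwrite('pics/w3b.png',cv2.resize(im,(800,600),interpolation=cv2.INTER_CUBIC)[:,:,::-1])
E
```

```text
t 8.85 F [-0.18 -1.14 -0.8 ] shift mm [ 50.2 -62.6 157.5] turn [ 0.0038 -0.0001 -0.0031]
now plate [ 1.9 19.6] 0.2576807025012741
```

View pics/w3b.png

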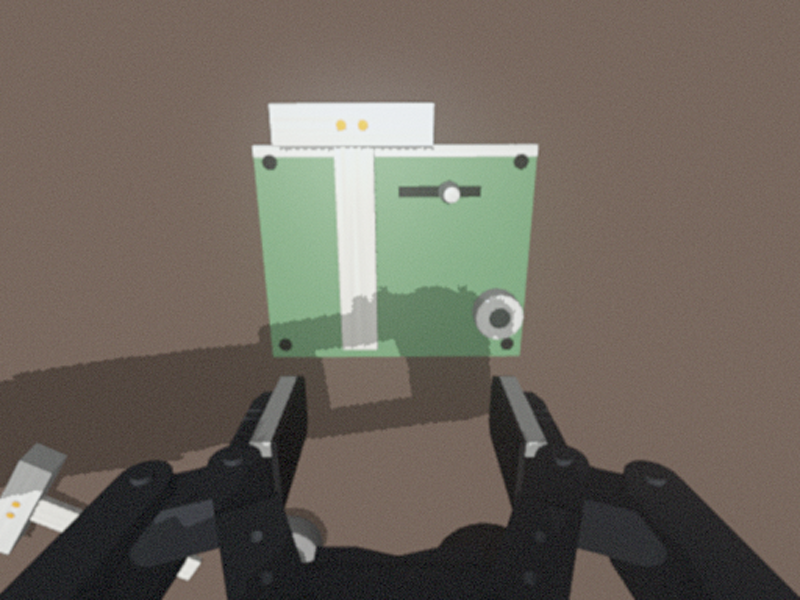

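The wrist view shows the stock flush along the edge (rows about 146 in the 800 px picture). The blade tip is at (360,349) and the pin top at (451,196), unmoved.

```bash
python3 - <<'E'
from wr import *
solve('w3',{'pl-+':(252,146,.012),'pl++':(538,146,.012),'pl--':(274,357,.012),'pl+-':(520,357,.012),'boss':(500,318,.034),
'b-':(269,103,.026),'b+':(434,103,.026),'hf':(434,147,.026),'hn':(271,147,.026),'tip-':(343,349,.018),'tip+':(378,349,.018),'pin':(451,196,.034)})
E
```

```text
pose [ 0.6298 -0.075 ] -17.75 res mm [[0.3, -0.1], [0.2, -1.2], [-0.0, -0.2], [-0.7, 0.8], [0.2, 0.5]]
pose [0.6269 0.0208] -17.72 res mm [[-0.1, 0.2], [0.5, -0.2], [-0.9, 0.3], [0.3, -0.6], [0.5, 0.3], [-0.2, 0.1]]
pin [41.5 54.8] square [-31.9  90.4] 0.03
pl-+ [-110.9   90.6]
pl++ [110.   89.8]
pl-- [-109.7  -90. ]
pl+- [110.5 -91.1]
boss [ 85.  -44.4]
b- [-91.6 120.8]
b+ [ 27.9 120.4]
hf [28.6 89.9]
hn [-92.9  90.3]
tip- [-47.  -79.5]
tip+ [-16.3 -79.7]
pin [41.5 54.8]
```

Request:
drive_tool(series="20 -30 40 0.002 0 -0.003 30;48 -74 80 0.004 0 -0.003 0;48 -74 120 0.004 0 -0.003 0;48 -74 160 0.004 0 -0.003 0;48 -74 190 0.004 0 -0.003 0;48 -74 210 0.004 0 -0.003 0;48 -74 217 0.004 0 -0.003 0;48 -74 217 0.004 0 -0.003 0;48 -74 217 0.004 0 -0.003 0")

```text
time: 9.8
position: [0.5806, 0.0134, 0.0386]
tcp_rot: [-2.533, -1.854, 0.003]
wrist_force: [0.5, 0.4, 0.4]
finger_gap: 0.0004
finger_force: 0.0
```

```bash
python3 gp.py -72 68 14.5
```

```text
t 9.8 F [0.49 0.37 0.4 ] shift mm [-1.9  1.3 24.1] turn [-0.0037 -0.0003  0.0035]
now plate [-73.2  69.8] 0.038606292368024625
```

Request:
drive_tool(series="-1 0 8 -0.003 0 0.003 0;-2 0 15 -0.003 0 0.003 0;-2 0 20 -0.003 0 0.003 0;-2 0 22.5 -0.003 0 0.003 0;-2 0 23.6 -0.003 0 0.003 0;-2 0 23.6 -0.003 0 0.003 0;-2 0 23.6 -0.003 0 0.003 0")

```text
time: 10.5
position: [0.5798, 0.0107, 0.0148]
tcp_rot: [-2.538, -1.85, 0.001]
wrist_force: [-0.2, 0.4, -0.7]
finger_gap: -0.0
finger_force: 0.0
```

```bash
python3 gp.py -72 68 14.5
```

```text
t 10.5 F [-0.19  0.43 -0.73] shift mm [0.9 1.2 0.3] turn [-0.0007 -0.0001 -0.0004]
now plate [-73.2  67.1] 0.014845356336142555
```

Request:
drive_tool(series="0 4 0 0 0 0 0;0 7 0 0 0 0 0;0 9 0 0 0 0 0;0 11 0 0 0 0 0;0 13 0 0 0 0 0;0 15 0 0 0 0 0;0 17 0 0 0 0 0;0 19 0 0 0 0 0;0 22 0 0 0 0 0;0 25 0 0 0 0 0;0 28 0 0 0 0 0;0 30 0 0 0 0 0")

```text
time: 11.7
position: [0.6078, 0.0018, 0.0143]
tcp_rot: [-2.537, -1.85, 0.002]
wrist_force: [-1.9, 1.3, 1.5]
finger_gap: -0.0
finger_force: 1.6
```

Request:
drive_tool(series="0 2 0 0 0 0 0;0 4 0 0 0 0 0;0 6 0 0 0 0 0;0 8 0 0 0 0 0;0 10 0 0 0 0 0;0 12 0 0 0 0 0;0 14 0 0 0 0 0;0 14 0 0 0 0 0")

```text
time: 12.5
position: [0.6221, -0.0031, 0.0148]
tcp_rot: [2.539, 1.85, -0.0]
wrist_force: [-1.8, 1.3, -0.5]
finger_gap: -0.0001
finger_force: 0.6
```

```bash
python3 gp.py -12 67 14.5; python3 - <<'E'
from h import *
a=snap('side','d4')[1][130:235,130:260];b=snap('scene','s4')[1][180:285,160:290]
cv2.imwrite('pics/d4b.png',np.hstack([cv2.resize(q,(400,323),interpolation=cv2.INTER_CUBIC) for q in(a,b)])[:,:,::-1])
E
```

```text
t 12.5 F [-1.81  1.33 -0.46] shift mm [ 0.1 16.7  0.3] turn [ 0.0001  0.0001 -0.0004]
now plate [-28.7  66.9] 0.014804838310657237
```

View pics/d4b.png

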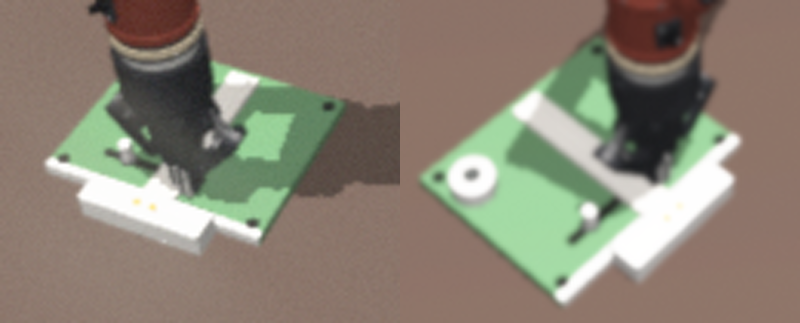

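Both views show the square sliding along the edge and staying flush, with the blade nearing the pin at (125,148) left and (590,213) right. I'll go on slowly.

Request:
drive_tool(series="0 1.5 0 0 0 0 0;0 3 0 0 0 0 0;0 4.5 0 0 0 0 0;0 6 0 0 0 0 0;0 7.5 0 0 0 0 0;0 9 0 0 0 0 0;0 10.5 0 0 0 0 0;0 11 0 0 0 0 0;0 11 0 0 0 0 0")

```text
time: 13.5
position: [0.6322, -0.0061, 0.0146]
tcp_rot: [-2.538, -1.85, 0.0]
wrist_force: [-2.7, 1.7, 1.5]
finger_gap: 0.0001
finger_force: 1.6
```

Request:
drive_tool(series="0 0.5 0 0 0 0 0;0 1 0 0 0 0 0;0 1.5 0 0 0 0 0;0 2 0 0 0 0 0;0 2 0 0 0 0 0")

```text
time: 14.0
position: [0.634, -0.0067, 0.0146]
tcp_rot: [-2.538, -1.85, 0.001]
wrist_force: [-4.3, 1.8, 2.3]
finger_gap: 0.0001
finger_force: 1.7
```

Request:
drive_tool(series="0 0.5 0 0 0 0 0;0 1 0 0 0 0 0;0 1 0 0 0 0 0")

```text
time: 14.3
position: [0.6351, -0.0071, 0.0146]
tcp_rot: [-2.538, -1.85, 0.0]
wrist_force: [-3.5, 1.0, 1.5]
finger_gap: -0.0001
finger_force: 1.6
```

Request:
drive_tool(series="0 0.5 0 0 0 0 0;0 1 0 0 0 0 0;0 1 0 0 0 0 0")

```text
time: 14.6
position: [0.636, -0.0074, 0.0146]
tcp_rot: [-2.538, -1.85, 0.0]
wrist_force: [-2.5, 2.4, 2.0]
finger_gap: 0.0002
finger_force: 1.5
```

Request:
drive_tool(series="0 0.5 0 0 0 0 0;0 1 0 0 0 0 0;0 1 0 0 0 0 0")

```text
time: 14.9
position: [0.637, -0.0077, 0.0146]
tcp_rot: [-2.538, -1.85, 0.0]
wrist_force: [-3.4, 0.1, 0.3]
finger_gap: 0.0001
finger_force: 1.5
```

Request:
drive_tool(series="0 0.3 0 0 0 0 0;0 0.6 0 0 0 0 0;0 0.6 0 0 0 0 0")

```text
time: 15.2
position: [0.6374, -0.0078, 0.0146]
tcp_rot: [-2.538, -1.85, 0.001]
wrist_force: [-2.9, 1.2, 1.1]
finger_gap: 0.0
finger_force: 1.6
```

```bash
python3 gp.py -9 67 14.5
```

```text
t 15.2 F [-2.87  1.2   1.13] shift mm [0.  3.7 0.1] turn [-0.0007 -0.     -0.0003]
now plate [-12.7  67. ] 0.014571665307031707
```

Request:
drive_tool(series="0 0.4 0 0 0 0 0;0 0.8 0 0 0 0 0;0 0.8 0 0 0 0 0")

```text
time: 15.5
position: [0.6383, -0.0081, 0.0146]
tcp_rot: [-2.538, -1.85, 0.0]
wrist_force: [-2.1, 1.6, 0.1]
finger_gap: 0.0002
finger_force: 1.5
```

Request:
drive_tool(series="0 0.3 0 0 0 0 0;0 0.6 0 0 0 0 0;0 0.6 0 0 0 0 0")

```text
time: 15.8
position: [0.6388, -0.0083, 0.0146]
tcp_rot: [-2.538, -1.85, 0.001]
wrist_force: [-2.2, 1.3, 1.9]
finger_gap: -0.0002
finger_force: 1.5
```

Request:
drive_tool(series="0 0.3 0 0 0 0 0;0 0.6 0 0 0 0 0;0 0.6 0 0 0 0 0")

```text
time: 16.1
position: [0.6394, -0.0085, 0.0146]
tcp_rot: [-2.538, -1.85, 0.001]
wrist_force: [-1.7, 1.0, 1.1]
finger_gap: -0.0003
finger_force: 1.4
```

Request:
drive_tool(series="0 0.3 0 0 0 0 0;0 0.5 0 0 0 0 0;0 0.5 0 0 0 0 0")

```text
time: 16.4
position: [0.6398, -0.0086, 0.0146]
tcp_rot: [-2.538, -1.85, 0.001]
wrist_force: [-3.0, 1.1, -0.2]
finger_gap: 0.0001
finger_force: 1.5
```

Request:
drive_tool(series="0 0.3 0 0 0 0 0;0 0.5 0 0 0 0 0;0 0.5 0 0 0 0 0")

```text
time: 16.7
position: [0.6403, -0.0088, 0.0146]
tcp_rot: [-2.538, -1.85, 0.001]
wrist_force: [-2.2, 1.4, 0.8]
finger_gap: 0.0001
finger_force: 1.4
```

```bash
python3 gp.py -9 67 14.5
```

```text
t 16.7 F [-2.25  1.45  0.79] shift mm [-0.   0.6  0.1] turn [-0.0007 -0.     -0.0004]
now plate [-9.6 67. ] 0.014611414401196673
```

Request:
drive_tool(series="0 0.3 0 0 0 0 0;0 0.5 0 0 0 0 0;0 0.5 0 0 0 0 0")

```text
time: 17.0
position: [0.6407, -0.0089, 0.0146]
tcp_rot: [-2.538, -1.85, 0.001]
wrist_force: [-2.4, 0.7, 0.9]
finger_gap: 0.0001
finger_force: 1.4
```

Request:
drive_tool(series="0 0.3 0 0 0 0 0;0 0.5 0 0 0 0 0;0 0.5 0 0 0 0 0")

```text
time: 17.3
position: [0.6413, -0.009, 0.0146]
tcp_rot: [-2.538, -1.85, 0.001]
wrist_force: [-2.4, 0.2, -0.2]
finger_gap: -0.0005
finger_force: 1.4
```

Request:
drive_tool(series="0 0.3 0 0 0 0 0;0 0.5 0 0 0 0 0;0 0.5 0 0 0 0 0")

```text
time: 17.6
position: [0.6417, -0.0092, 0.0147]
tcp_rot: [-2.538, -1.85, 0.001]
wrist_force: [-2.4, 0.7, 1.2]
finger_gap: -0.0001
finger_force: 1.4
```

Request:
drive_tool(series="0 0.3 0 0 0 0 0;0 0.6 0 0 0 0 0;0 0.6 0 0 0 0 0")

```text
time: 17.9
position: [0.6423, -0.0094, 0.0146]
tcp_rot: [-2.538, -1.85, 0.001]
wrist_force: [-1.9, 1.9, 0.4]
finger_gap: -0.0
finger_force: 1.4
```

Request:
drive_tool(series="0 0.3 0 0 0 0 0;0 0.5 0 0 0 0 0;0 0.5 0 0 0 0 0")

```text
time: 18.2
position: [0.6427, -0.0095, 0.0146]
tcp_rot: [-2.538, -1.85, 0.001]
wrist_force: [-3.3, 1.1, 1.1]
finger_gap: -0.0001
finger_force: 1.4
```

Request:
drive_tool(series="0 0.3 0 0 0 0 0;0 0.5 0 0 0 0 0;0 0.5 0 0 0 0 0")

```text
time: 18.5
position: [0.6432, -0.0097, 0.0146]
tcp_rot: [-2.538, -1.85, 0.001]
wrist_force: [-2.7, 1.0, -0.0]
finger_gap: 0.0
finger_force: 1.4
```

Request:
drive_tool(series="0 0.3 0 0 0 0 0;0 0.5 0 0 0 0 0;0 0.5 0 0 0 0 0")

```text
time: 18.8
position: [0.6437, -0.0098, 0.0146]
tcp_rot: [-2.538, -1.85, 0.001]
wrist_force: [-1.5, 1.1, 0.3]
finger_gap: 0.0
finger_force: 1.4
```

Request:
drive_tool(series="0 0.3 0 0 0 0 0;0 0.5 0 0 0 0 0;0 0.5 0 0 0 0 0")

```text
time: 19.1
position: [0.6442, -0.01, 0.0146]
tcp_rot: [-2.538, -1.85, 0.001]
wrist_force: [-2.4, 2.2, 1.2]
finger_gap: -0.0
finger_force: 1.4
```

Request:
drive_tool(series="0 0.3 0 0 0 0 0;0 0.5 0 0 0 0 0;0 0.5 0 0 0 0 0")

```text
time: 19.4
position: [0.6447, -0.0102, 0.0146]
tcp_rot: [-2.538, -1.85, 0.001]
wrist_force: [-2.3, 1.1, 0.7]
finger_gap: 0.0002
finger_force: 1.4
```

Request:
drive_tool(series="0 0.3 0 0 0 0 0;0 0.5 0 0 0 0 0;0 0.5 0 0 0 0 0")

```text
time: 19.7
position: [0.6451, -0.0103, 0.0146]
tcp_rot: [-2.538, -1.85, 0.001]
wrist_force: [-2.8, 0.9, 0.5]
finger_gap: 0.0001
finger_force: 1.4
```

Request:
drive_tool(series="0 0.3 0 0 0 0 0;0 0.5 0 0 0 0 0;0 0.5 0 0 0 0 0")

```text
time: 20.0
position: [0.6456, -0.0105, 0.0146]
tcp_rot: [-2.538, -1.85, 0.001]
wrist_force: [-2.7, 2.3, -0.3]
finger_gap: -0.0005
finger_force: 1.4
```

Request:
drive_tool(series="0 0.3 0 0 0 0 0;0 0.5 0 0 0 0 0;0 0.5 0 0 0 0 0")

```text
time: 20.3
position: [0.6461, -0.0106, 0.0146]
tcp_rot: [-2.538, -1.85, 0.001]
wrist_force: [-2.4, 2.0, 1.1]
finger_gap: 0.0001
finger_force: 1.4
```

```bash
python3 gp.py -9 67 14.5; python3 - <<'E'
from h import *
ci,im,d=snap('wrist','w5')
# stock's +x end and plate's +x corner: sample colour along plate x at stock top y=105,z=26 and bare edge
R=cv2.Rodrigues(np.array(ci['rotation']))[0];a=np.radians(-17.75);c,s=np.cos(a),np.sin(a)
def px(x,y,z):
    w=np.array([.6295+c*x-s*y,-.0752+s*x+c*y,z]);q=R.T@(w-ci['origin']);return q[0]/q[2]*ci['fx']+ci['cx'],q[1]/q[2]*ci['fy']+ci['cy']
for y,z,r in((.105,.026,range(66,96,1)),(.115,.026,range(66,96,1)),(.086,.012,range(100,120,1))):
    o=[]
    for x in r:
        u,v=map(round,px(x/1e3,y,z));o.append((x,int(im[v,u].mean())) if 0<=u<512 and 0<=v<384 else (x,-1))
    print(y,o)
E
```

```text
t 20.3 F [-2.42  2.01  1.13] shift mm [-0.  -5.4  0.1] turn [-0.0008 -0.     -0.0003]
now plate [-3.6 67. ] 0.014605841352861401
0.105 [(66, 205), (67, 207), (68, 204), (69, 205), (70, 203), (71, 203), (72, 205), (73, 201), (74, 205), (75, 204), (76, 198), (77, 96), (78, 100), (79, 101), (80, 100), (81, 97), (82, 96), (83, 102), (84, 96), (85, 96), (86, 95), (87, 96), (88, 99), (89, 93), (90, 96), (91, 91), (92, 90), (93, 97), (94, 87), (95, 90)]
0.115 [(66, 204), (67, 204), (68, 203), (69, 205), (70, 206), (71, 205), (72, 205), (73, 203), (74, 206), (75, 206), (76, 160), (77, 94), (78, 96), (79, 94), (80, 98), (81, 97), (82, 97), (83, 91), (84, 91), (85, 93), (86, 91), (87, 92), (88, 95), (89, 90), (90, 92), (91, 92), (92, 89), (93, 90), (94, 86), (95, 92)]
0.086 [(100, 201), (101, 199), (102, 200), (103, 201), (104, 201), (105, 198), (106, 201), (107, 198), (108, 198), (109, 199), (110, 154), (111, 87), (112, 91), (113, 93), (114, 93), (115, 92), (116, 90), (117, 89), (118, 93), (119, 84)]
```

The plate corner reads 110 mm as it should, so the plate is unmoved. The stock end is at 76.5 mm, which leaves about 4 mm to go.

Request:
drive_tool(series="0 0.5 0 0 0 0 0;0 1 0 0 0 0 0;0 1.5 0 0 0 0 0;0 2 0 0 0 0 0;0 2 0 0 0 0 0")

```text
time: 20.85
position: [0.648, -0.0112, 0.0146]
tcp_rot: [-2.538, -1.85, 0.001]
wrist_force: [-2.4, 1.6, 0.7]
finger_gap: -0.0003
finger_force: 1.4
```

Request:
drive_tool(series="0 0.3 0 0 0 0 0;0 0.6 0 0 0 0 0;0 0.6 0 0 0 0 0")

```text
time: 21.15
position: [0.6485, -0.0114, 0.0146]
tcp_rot: [-2.538, -1.85, 0.001]
wrist_force: [-2.7, 2.4, -0.4]
finger_gap: 0.0001
finger_force: 1.5
```

Request:
drive_tool(series="0 0.3 0 0 0 0 0;0 0.5 0 0 0 0 0;0 0.5 0 0 0 0 0")

```text
time: 21.45
position: [0.649, -0.0115, 0.0146]
tcp_rot: [-2.538, -1.85, 0.001]
wrist_force: [-3.1, 2.3, 1.1]
finger_gap: -0.0002
finger_force: 1.5
```

Request:
drive_tool(series="0 0.3 0 0 0 0 0;0 0.5 0 0 0 0 0;0 0.5 0 0 0 0 0")

```text
time: 21.75
position: [0.6495, -0.0117, 0.0146]
tcp_rot: [-2.538, -1.85, 0.001]
wrist_force: [-2.6, 1.1, 1.5]
finger_gap: -0.0003
finger_force: 1.5
```

Request:
drive_tool(series="0 0.2 0 0 0 0 0;0 0.4 0 0 0 0 0;0 0.4 0 0 0 0 0")

```text
time: 22.05
position: [0.6499, -0.0118, 0.0146]
tcp_rot: [-2.538, -1.85, 0.001]
wrist_force: [-2.8, 1.4, 1.5]
finger_gap: -0.0001
finger_force: 1.5
```

Request:
drive_tool(series="0 0.2 0 0 0 0 0;0 0.4 0 0 0 0 0;0 0.4 0 0 0 0 0")

```text
time: 22.35
position: [0.65, -0.0119, 0.0146]
tcp_rot: [-2.538, -1.85, 0.001]
wrist_force: [-3.3, 1.5, 1.1]
finger_gap: 0.0001
finger_force: 1.9
```

Request:
drive_tool(series="0 0.2 0 0 0 0 0;0 0.4 0 0 0 0 0;0 0.4 0 0 0 0 0")

```text
time: 22.65
position: [0.6501, -0.0119, 0.0146]
tcp_rot: [-2.537, -1.85, 0.002]
wrist_force: [-4.6, 1.8, 2.7]
finger_gap: 0.0002
finger_force: 2.5
```

Contact with the pin: the force is up and the tool has stalled. I'll back off, rise and check.

Request:
drive_tool(series="0 -2 0 0 0 0 0;0 -10 0 0 0 0 0;0 -16 -5 0 0 0 0;0 -16 -40 0 0 0 0;0 -16 -85 0 0 0 0;-15 -12 -130 0 0 0 60;-30 -6 -175 0 0 0 60;-47 0 -215 0 0 0 60;-47 0 -240 0 0 0 60;-47 0 -240 0 0 0 60;-47 0 -240 0 0 0 60")

```text
time: 23.75
position: [0.6366, -0.057, 0.2554]
tcp_rot: [2.538, 1.85, 0.001]
wrist_force: [0.1, -0.3, -0.9]
finger_gap: 0.0599
finger_force: 0.0
```

```bash
python3 gp.py 21 160 4; python3 - <<'E'
from h import *
ci,im,d=snap('wrist','w6')
cv2.imwrite('pics/w6b.png',cv2.resize(im[50:240,140:360],None,fx=3.5,fy=3,interpolation=cv2.INTER_CUBIC)[:,:,::-1])
cv2.imwrite('pics/w6b.png',cv2.resize(im[50:240,140:360],None,fx=3,fy=3,interpolation=cv2.INTER_CUBIC)[:,:,::-1])
E
```

```text
t 23.75 F [ 0.1  -0.32 -0.93] shift mm [140.   19.1 251.5] turn [ 0.0013 -0.0002 -0.0005]
now plate [ 1.5 19.9] 0.2554297992943487
```

View pics/w6b.png

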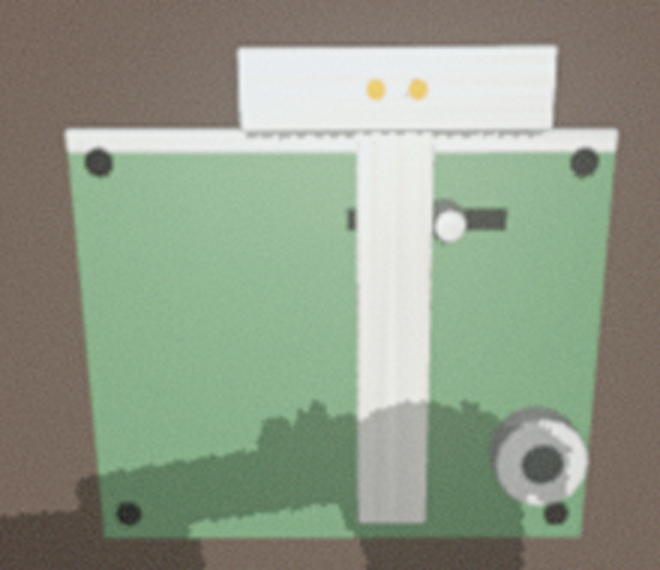

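The blade (edge at column 433) touches the pin (451,224), and the stock appears flush with the edge at row 130. I'll check that with numbers.

```bash
python3 - <<'E'
from wr import *
solve('w6',{'pl-+':(65,129,.012),'pl++':(617,129,.012),'pl--':(103,538,.012),'pl+-':(581,538,.012),'boss':(542,462,.034),
'b-':(238,47,.026),'b+':(556,46,.026),'hf':(553,131,.026),'hn':(241,131,.026),'tip-':(358,522,.018),'tip+':(426,522,.018),'pin':(451,224,.034)},1/3,(140,50))
E
```

```text
pose [ 0.6294 -0.0741] -17.71 res mm [[-1.1, -0.4], [0.5, -1.3], [0.4, 0.2], [-0.2, 0.7], [0.3, 0.8]]
pose [0.6774 0.0054] -17.38 res mm [[-0.2, 0.0], [0.5, -0.5], [0.0, 0.4], [0.1, -0.6], [0.3, 0.4], [-0.6, 0.2]]
pin [42.8 55.8] square [21.5 90.3] 0.33
pl-+ [-110.4   90.7]
pl++ [110.3  90.4]
pl-- [-110.9  -90.7]
pl+- [110.9 -91.1]
boss [ 85.1 -44.2]
b- [-38.6 120.4]
b+ [ 80.6 120.6]
hf [81.7 90.1]
hn [-38.6  90.3]
tip- [  7.3 -79.9]
tip+ [ 38.1 -79.9]
pin [42.8 55.8]
```

A light final press on the back of the stock will make sure it is seated.

Request:
drive_tool(series="45 5 0 0.001 0 0 60;90 15 30 0.001 0 0 60;125 20 70 0.001 0 0 60;130 20 115 0.001 0 0 60;130 20 160 0.001 0 0 60;130 20 200 0.001 0 0 60;130 20 230 0.001 0 0 60;130 20 245 0.001 0 0 60;130 20 250 0.001 0 0 60;122 20 250 0.001 0 0 60;116 20 250 0.001 0 0 60;116 20 250 0.001 0 0 60")

```text
time: 25.0
position: [0.6924, 0.0462, 0.0071]
tcp_rot: [2.539, 1.848, 0.003]
wrist_force: [-0.4, -0.5, -0.3]
finger_gap: 0.06
finger_force: 0.0
```

```bash
python3 gp.py 21 132 4
```

```text
t 25.0 F [-0.4  -0.52 -0.28] shift mm [-3.3 -2.1  3.1] turn [ 0.002  -0.0008 -0.0015]
now plate [ 23.1 135.3] 0.007149434841537773
```

Request:
drive_tool(series="-0.5 -2 1.5 0.002 0 -0.0015 60;-1.5 -2 1.5 0.002 0 -0.0015 60;-2.5 -2 1.5 0.002 0 -0.0015 60;-2.5 -2 1.5 0.002 0 -0.0015 60")

```text
time: 25.4
position: [0.688, 0.0457, 0.0033]
tcp_rot: [-2.535, -1.851, 0.003]
wrist_force: [1.1, -0.2, -0.3]
finger_gap: 0.0598
finger_force: 0.0
```

Request:
drive_tool(series="-0.3 0 0 0 0 0 60;-0.6 0 0 0 0 0 60;-0.6 0 0 0 0 0 60")

```text
time: 25.7
position: [0.6878, 0.0452, 0.003]
tcp_rot: [-2.535, -1.851, 0.004]
wrist_force: [-0.2, -0.7, -0.2]
finger_gap: 0.0601
finger_force: 0.0
```

Request:
drive_tool(series="-0.3 0 0 0 0 0 60;-0.5 0 0 0 0 0 60;-0.5 0 0 0 0 0 60")

```text
time: 26.0
position: [0.6877, 0.0447, 0.003]
tcp_rot: [-2.535, -1.85, 0.004]
wrist_force: [-0.2, -0.2, 0.7]
finger_gap: 0.0602
finger_force: 0.0
```

```bash
python3 gp.py 21 132 4
```

```text
t 26.0 F [-0.15 -0.17  0.72] shift mm [-0.4  1.9 -1. ] turn [-0.0041 -0.      0.0011]
now plate [ 19.1 132.4] 0.0030415204734934344
```

Request:
drive_tool(series="-0.3 0 0 0 0 0 60;-0.5 0 0 0 0 0 60;-0.5 0 0 0 0 0 60")

```text
time: 26.3
position: [0.6876, 0.0447, 0.0031]
tcp_rot: [-2.534, -1.851, 0.003]
wrist_force: [0.2, 2.0, -1.1]
finger_gap: 0.0598
finger_force: 0.9
```

Request:
drive_tool(series="-0.3 0 0 0 0 0 60;-0.5 0 0 0 0 0 60;-0.5 0 0 0 0 0 60")

```text
time: 26.6
position: [0.6876, 0.044, 0.0031]
tcp_rot: [-2.535, -1.85, 0.002]
wrist_force: [1.7, 2.5, -2.0]
finger_gap: 0.0602
finger_force: 1.4
```

Request:
drive_tool(series="-0.2 0 0 0 0 0 60;-0.4 0 0 0 0 0 60;-0.4 0 0 0 0 0 60")

```text
time: 26.9
position: [0.6876, 0.044, 0.0031]
tcp_rot: [-2.535, -1.85, 0.002]
wrist_force: [2.0, 3.6, -2.9]
finger_gap: 0.06
finger_force: 2.5
```

Seated: it moved about 0.5 mm and then stalled. I'll re-touch the blade lightly against the pin, in case the seating opened a gap.

Request:
drive_tool(series="2 0 0 0 0 0 60;15 0 0 -0.004 0 0 60;25 0 -20 -0.004 0 0 60;25 0 -65 -0.004 0 0 40;0 -15 -90 -0.004 0 0 0;-30 -30 -90 -0.004 0 0 0;-60 -33 -80 -0.004 0 0 0;-60 -33 -50 -0.004 0 0 0;-60 -33 -30 -0.004 0 0 0;-60 -33 -20 -0.004 0 0 0;-60 -33 -20 -0.004 0 0 0")

```text
time: 28.0
position: [0.6359, -0.0034, 0.0213]
tcp_rot: [-2.535, -1.851, 0.005]
wrist_force: [-0.7, 0.0, -0.7]
finger_gap: 0.0002
finger_force: 0.0
```

```bash
python3 gp.py -6 71 14.6
```

```text
t 28.0 F [-0.72  0.03 -0.69] shift mm [0.2 9.5 6.7] turn [-0.0041  0.0012  0.0016]
now plate [-15.5  70.8] 0.02132407373258818
```

Request:
drive_tool(series="0 0 4 -0.004 0 0.0015 0;0 3 6.5 -0.004 0 0.0015 0;0 7 6.5 -0.004 0 0.0015 0;0 11 6.5 -0.004 0 0.0015 0;0 13 6.5 -0.004 0 0.0015 0;0 14 6.5 -0.004 0 0.0015 0;0 14 6.5 -0.004 0 0.0015 0")

```text
time: 28.7
position: [0.651, -0.008, 0.0168]
tcp_rot: [2.536, 1.849, 0.004]
wrist_force: [0.0, -0.1, 0.1]
finger_gap: -0.0001
finger_force: 0.2
```

```bash
python3 gp.py 0.6 71 14.6
```

```text
t 28.7 F [ 0.03 -0.11  0.08] shift mm [0.  0.3 2.2] turn [ 0.0039 -0.     -0.0004]
now plate [ 0.3 71. ] 0.016792567570641667
```

Request:
drive_tool(series="0 -2 0 0.002 0 0 0;0 -2 1 0.002 0 0 0;0 -2 1.7 0.002 0 0 0;0 -1 1.7 0.002 0 0 0;0 -0.5 1.7 0.002 0 0 0;0 -0.2 1.7 0.002 0 0 0;0 0 1.7 0.002 0 0 0;0 0 1.7 0.002 0 0 0")

```text
time: 29.5
position: [0.651, -0.008, 0.015]
tcp_rot: [2.537, 1.85, 0.002]
wrist_force: [-0.4, -0.2, 0.5]
finger_gap: -0.0002
finger_force: 0.0
```

Request:
drive_tool(series="0 0.2 0 0 0 0 0;0 0.4 0 0 0 0 0;0 0.4 0 0 0 0 0")

```text
time: 29.8
position: [0.651, -0.008, 0.015]
tcp_rot: [2.538, 1.85, 0.001]
wrist_force: [-1.3, 1.1, 1.4]
finger_gap: -0.0001
finger_force: 0.6
```

Request:
drive_tool(series="0 0.2 0 0 0 0 0;0 0.4 0 0 0 0 0;0 0.4 0 0 0 0 0")

```text
time: 30.1
position: [0.6511, -0.0081, 0.0149]
tcp_rot: [2.538, 1.85, 0.0]
wrist_force: [-4.5, 1.0, 2.1]
finger_gap: -0.0002
finger_force: 1.6
```

Request:
drive_tool(series="0 0.2 0 0 0 0 0;0 0.4 0 0 0 0 0;0 0.4 0 0 0 0 0")

```text
time: 30.4
position: [0.6514, -0.0081, 0.0149]
tcp_rot: [2.538, 1.85, 0.0]
wrist_force: [-4.0, 2.6, 2.9]
finger_gap: -0.0
finger_force: 2.6
```

Request:
drive_tool(series="0 0.2 0 0 0 0 0;0 0.3 0 0 0 0 0;0 0.3 0 0 0 0 0")

```text
time: 30.7
position: [0.6514, -0.0082, 0.0149]
tcp_rot: [-2.539, -1.85, 0.001]
wrist_force: [-6.3, 1.8, 4.8]
finger_gap: -0.0004
finger_force: 3.0
```

```bash
python3 gp.py 0.6 71 14.6
```

```text
t 30.7 F [-6.25  1.8   4.82] shift mm [ 0.  -0.2  0.3] turn [-0.0004  0.0002 -0.0003]
now plate [ 0.8 71. ] 0.014902025436700272
```

Request:
drive_tool(series="0 -2 0 0 0 0 0;0 -10 0 0 0 0 0;0 -16 -5 0 0 0 0;0 -16 -40 0 0 0 0;0 -16 -85 0 0 0 0;-10 -6 -120 0 0 0 60;-25 10 -140 0 0 0 60;-35 20 -145 0 0 0 60;-35 20 -145 0 0 0 60;-35 20 -145 0 0 0 60")

```text
time: 31.7
position: [0.659, -0.0476, 0.158]
tcp_rot: [-2.538, -1.849, 0.001]
wrist_force: [0.4, 1.2, -0.0]
finger_gap: 0.06
finger_force: 0.0
```

```bash
python3 - <<'E'
from h import *
ci,im,d=snap('wrist','w7')
R=cv2.Rodrigues(np.array(ci['rotation']))[0];a=np.radians(-17.75);c,s=np.cos(a),np.sin(a)
def S(x,y,z):
    x,y=x/1e3,y/1e3
    w=np.array([.6295+c*x-s*y,-.0750+s*x+c*y,z]);q=R.T@(w-ci['origin'])
    u,v=q[0]/q[2]*ci['fx']+ci['cx'],q[1]/q[2]*ci['fy']+ci['cy']
    return cv2.getRectSubPix(im,(1,1),(float(u),float(v)))[0,0].astype(float)
def edge(f,rng,ch):  # strongest step along rng, sub-mm
    t=np.arange(rng[0],rng[1],.1);v=np.array([ch(f(q)) for q in t]);v=cv2.GaussianBlur(v.reshape(1,-1),(0,0),5)[0]
    return t[np.argmax(abs(np.gradient(v)))]
mean=lambda p:p.mean(); red=lambda p:p[0]
def line(name,xs,f,rng,ch):
    e=np.array([edge(lambda q:f(x,q),rng,ch) for x in xs]);k=np.polyfit(xs,e,1);print(name,'mean',np.median(e).round(2),'angle',np.degrees(k[0]).round(2),'sd',(e-np.polyval(k,xs)).std().round(2))
line('back',np.arange(-30,76,5),lambda x,q:S(x,q,.026),(112,128),mean)
line('strip/green',np.r_[-100:-45:5,85:100:5],lambda x,q:S(x,q,.012),(74,88),red)
line('plate edge',np.r_[-100:-50:5,90:106:5],lambda x,q:S(x,q,.012),(86,96),mean)
line('blade+x',np.arange(-40,45,5),lambda y,q:S(q,y,.018),(28,43),red)
line('blade-x',np.arange(-40,75,5),lambda y,q:S(q,y,.018),(0,12),red)
line('stock+x',np.arange(95,118,4),lambda y,q:S(q,y,.026),(72,90),mean)
line('stock-x',np.arange(95,118,4),lambda y,q:S(q,y,.026),(-48,-30),mean)
line('plate+x',np.arange(-20,80,10),lambda y,q:S(q,y,.012),(100,120),mean)
line('slot end',[53,55,57],lambda y,q:S(q,y,.012),(47,66),red)
line('pin +x side',[53,55,57],lambda y,q:S(q,y,.034),(45,55),mean)
E
python3 gp.py 0 0 200
```

```text
back mean 120.8 angle -0.03 sd 0.05
strip/green mean 82.4 angle 0.05 sd 0.52
plate edge mean 91.45 angle -0.01 sd 0.07
blade+x mean 36.3 angle 0.03 sd 0.13
blade-x mean 5.8 angle -0.07 sd 0.12
stock+x mean 81.0 angle 0.12 sd 0.07
stock-x mean -38.95 angle -0.41 sd 0.06
plate+x mean 109.95 angle 2.49 sd 1.76
slot end mean 49.9 angle 8.59 sd 0.75
pin +x side mean 47.7 angle 8.59 sd 0.14
t 31.75 F [-0.34  0.3  -0.04] shift mm [-36.1 -19.5 -42.6] turn [-0.0027  0.0001 -0.0005]
now plate [19.4 36. ] 0.15735775845535616
```

```bash
python3 -c "from plant import close_job;print(close_job())"
```

```text
the job is handed in; nothing more can be done
None
```

I set the square and handed the job in at about 32 s: its stock is flush along the machined edge (parallel to within 0.1° by the last camera check), its blade is against the stop pin, and the plate and pin did not measurably move.

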